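# Switch off the warming plate and stack the next board on a separator

## Task

The oiled board on the warming plate has dried. First switch the plate off by flipping the isolator's handle over to its other side, and leave it off; then lay the cardboard separator squarely on that board and stack the other board squarely on the separator. Leave the lower board where it lies, and do not disturb the jar or the round coasters.

Things in the scene. Friction and masses are not known exactly. Their poses are not given: they have to be found in the camera images.
- handle (a joint): isolator handle angle in rad: about 1.40 = on (as found, leaning to the isolator's own +x, away from the robot), 0 = off (leaning to the isolator's -x, towards the robot); upright at 0.70. The weighted handle falls to whichever side of upright it is left on and stays there; it moves with about 3 N at the bar
- handle_bar (a point): centre of the handle's black cross-bar, a round bar 16 mm thick and 64 mm long along the isolator's y, on a 12 mm steel stem; 85 mm from the hinge axis
- handle_hinge (a point): middle of the handle's hinge axis, 62 mm above the bench, 2 mm above the top of the isolator box; axes as the isolator's. The handle swings in the isolator's x-z plane; the axis lies along its y
- isolator: fixed grey box 140 (x) x 90 (y) x 60 mm high, carrying the handle on its top; origin at the centre of its underside; it may stand left or right of the plate, turned up to 30 degrees
- plate: warming plate, a fixed low grey case with a steel top, 120 (x) x 180 (y) mm, its flat top 28 mm above the bench; origin at the centre of its underside
- lower_board: dried wooden board 120 (x) x 60 (y) x 18 mm (z) lying flat on the warming plate; origin at the centre of its underside; loose
- next_board: wooden board of the same size, 120 (x) x 60 (y) x 18 mm, flat on the bench between the robot and the plate; origin at the centre of its underside
- separator: stiff corrugated-card separator 120 (x) x 60 (y) x 5 mm, lying on the wooden rest, overhanging it on all sides (12 mm along its long sides); origin at the centre of its underside
- rest: fixed pine block 90 (x) x 36 (y) x 22 mm under the separator; origin at the centre of its underside
- jar: bystander: amber glass jar, 70 mm across, 100 mm high; origin under its centre
- coasters: bystander: pile of round wooden coasters, 90 mm across, 36 mm high; origin under its centre

How it is judged:
By the outcome, as a careful person would: the job done as asked, in the order asked, and still so for the second after the job is handed in, with the robot touching nothing.
It also fails if it takes over 72 s, if anything falls off the work surface, if the arm or the gripper's body presses on something with over 40 N, if the wrist force passes 120 N, or if a joint passes its speed limit or range.

## Robot

A 7-joint arm with a two-finger parallel gripper is mounted at the origin on the work surface. World frame = base frame: x ahead of the robot, y to its left, z up, the work surface at z = 0. Lengths are in m, angles in rad, forces in N, time in s.
With the tool pointing down it reaches from about 0.4 to 0.85 m from the base axis. Payload 4.4 kg.
Tool frame: the origin (TCP) lies at the very end of the fingers, on their centre line; the grasp point (between the pads) lies 19 mm behind it; z points along the fingers, y is the line along which they close (so a half turn about z gives the same grasp; the last joint's range is limited). The gripper opens to 94 mm and grips with 3 to 60 N. Pads are 16 mm wide; open, the fingers measure 119 mm over their backs; the gripper's body (75 mm by 177 mm) begins 78 mm behind the grasp point.
Start: joints at [-1.345, 0.628, 0.038, 1.517, -0.027, 0.996, -0.02], TCP at [0.187, 0.623, 0.205] pointing down, gripper open.
Joint ranges: [-3.06, 3.06], [-0.37, 2.12], [-1.25, 1.32], [0.18, 2.47], [-1.1, 4.24], [0.23, 1.98], [-2.94, 2.94]. Speed limits (rad/s): [2.57, 2.57, 3.14, 3.14, 3.14, 3.14, 3.14].

## Interface

Orientations are given as a 3x3 rotation matrix whose columns are the frame's x, y, z axes.
In Python, from rig import observe, get_image, finish_job, look_for, cut_out gives the robot as it stands. The module is installed in compiled form; this text tells all that it offers.
- The arm moves only by the tool apply_moves, never from a script. Its argument "deltas" is a list that holds one entry, the list of rows, each a list of 7 numbers: the turn, a rotation vector about the tool's x, y, z scaled (see below), then the shift along the tool's x, y, z scaled (see below), then the closure, from 0 (fully open) to 1 (shut). A call has 1 to 8 rows; each row is the pose to reach, as a shift and turn from the pose commanded when the call began, along the tool's axes at that moment; what a row does not reach only later rows make up. The controller multiplies each number of a shift by 800 mm and each number of a turn by 90 degrees. A row lasts 1/10 s, in which the tool goes at most 50 mm and 8.59 degrees, less where a joint would pass 70% of its speed; a pose out of reach is approached as far as the arm can. A call with a number of a shift or a turn outside -1 to 1 is refused whole. A call with a gripper value outside its range is refused whole. The fingers move at their own pace and stop on an object; "newtons" is the grip in N (left out, the last holds). Time passes only in rows, so rows that repeat a pose let the fingers close. It gives the time, the measured TCP pose, the force, the opening and the grip force at its end, in the units of the state.
- observe(): the state, without advancing time (a new reading comes with each control period).
- get_image(name): name is "side" or "top" or "wrist"; returns a dict with "pixels" (480x640x3 uint8, blue, green, red), "camera_matrix" (3x3 intrinsics, pixels), "k1" (the pictures are not rectified: a ray, as slopes to the right and down, at radius r is drawn at 1 + k1 r^2 times it, then the intrinsics apply), "cam_to_world" (4x4, takes a point from camera to world coordinates); the wrist camera has in their place "T_tool_cam" (4x4, takes a point from camera to tool coordinates, whose origin is the TCP and whose axes are the flange's). Camera axes: x right, y down, z forward; pixel columns grow to the right and rows downward; lengths in m; the calibration is good to about 2 mm. A picture is of the moment at which its call begins: read the wrist's pose just before it. There is no depth.
- finish_job(): hands the job in; it is judged then, once.
Trained networks look in a picture, given as the dict that the camera call returned (one of the last four; its "shot" number tells which), for a name from the list of things; names that differ only in an ending like _2 or _b are one class to them, and where a whole thing is asked for, a point or a joint stands for the part that bears it (a point fixed in the world has none). Each returns a list of dicts, best first, with "score" (0 to 1); they miss things now and then, are a little off and sometimes report something else, mostly with a low value. They report only what shows in the picture. A call takes as long as a camera call.
- look_for(picture, label): "extent" ([left, top, right, bottom] in pixels, round what is visible of it).
- cut_out(picture, label): "pixels" (480x640 bool, what is visible of it) and "extent" ([left, top, right, bottom] in pixels, round what is visible of it).
The state is a dict: "time_s": time; "joint_positions": joint angles; "dq": joint speeds; "tau": joint torques, N m; "eef_pos": TCP position; "orientation": TCP orientation; "force": force on the tool from outside, world axes, zero at the start; "ft_torque": the same for the moment, N m; "width": opening from 0.0 (shut) to 1.0 (fully open); "gripper_force": force on a finger pad.
Only numpy, scipy, OpenCV 4.12 (cv2) and the standard library are available. Lean on these libraries where they do the work, as an engineer would, in place of code of your own. Each camera call takes 0.05 s, during which the arm holds its last target. There are 200 camera calls.

## Working session

There is one attempt and no reset: what is moved stays moved. The work goes in short steps, Python scripts to look and compute and a tool call to move; the robot and the scene stay as the last step left them, time stands still between calls to the robot, and variables do not carry over. Pictures are saved under pics/ and viewed, at most 10 in all, crops included, and the job is handed in when it is done.

Besides the shell and the picture viewer there is one more tool, called after "Emit:" by a JSON object that holds its "method" and its "body". apply_moves: Moves the arm, as the interface text tells. Shifts and turns lie within -1 to 1; 1 stands for 800 mm of shift or 90 degrees of turn. Its arguments: {"type":"object","properties":{"deltas":{"type":"array","items":{"type":"array","items":{"type":"array","items":{"type":"number"}}}},"newtons":{"type":"number"}},"required":["deltas"]}

```bash
mkdir -p pics; ls
cat > h.py <<'E'
import numpy as np, cv2
from rig import *
def snap(n):
    s=observe(); im=get_image(n)
    if n=='wrist':
        T=np.eye(4);T[:3,:3]=np.array(s['orientation']).reshape(3,3);T[:3,3]=s['eef_pos']
        im['c2w']=T@np.array(im['T_tool_cam'])
    else: im['c2w']=np.array(im['cam_to_world'])
    return im
def topix(im,P):
    P=np.atleast_2d(P);M=np.linalg.inv(im['c2w']);q=P@M[:3,:3].T+M[:3,3]
    K=np.array(im['camera_matrix']);s=q[:,:2]/q[:,2:];s=s*(1+im['k1']*(s**2).sum(1,keepdims=True))
    return s*[K[0,0],K[1,1]]+K[:2,2]
def toplane(im,uv,z):
    K=np.array(im['camera_matrix']);d=(np.atleast_2d(uv)-K[:2,2])/[K[0,0],K[1,1]];s=d.copy()
    for _ in range(20): s=d/(1+im['k1']*(s**2).sum(1,keepdims=True))
    r=np.c_[s,np.ones(len(s))]@im['c2w'][:3,:3].T;o=im['c2w'][:3,3]
    return o+r*((z-o[2])/r[:,2:])
E
python3 - <<'E'
from h import *
s=observe();print({k:np.round(v,3).tolist() for k,v in s.items()})
for n in['top','side']:
    im=snap(n);cv2.imwrite(f'pics/{n}0.png',im['pixels']);print(n,im['c2w'].round(3).tolist())
    for l,z in [('isolator',.06),('handle_bar',.12),('plate',.028),('lower_board',.046),('next_board',.018),('separator',.027),('rest',.022),('jar',.1),('coasters',.036)]:
        for c in cut_out(im,l)[:2]:
            m=c['pixels'].astype(np.uint8);r=cv2.findContours(m,0,2)[0]
            r=max(r,key=cv2.contourArea).reshape(-1,2).astype(float)
            w=toplane(im,r,z);b=cv2.minAreaRect((w[:,:2]*1000).astype(np.float32))
            print(l,round(c['score'],2),np.round(c['extent']).tolist(),np.round(b[0]),np.round(b[1]),round(b[2],1))
E
```

```text
pics
{'time_s': 0.0, 'joint_positions': [-1.345, 0.629, 0.038, 1.518, -0.027, 0.996, -0.02], 'dq': [-0.001, 0.002, 0.002, 0.0, 0.001, 0.001, -0.001], 'tau': [-0.0, -54.971, 1.144, -18.662, -0.052, 0.024, 0.0], 'eef_pos': [0.187, 0.622, 0.205], 'orientation': [[-0.958, 0.288, -0.001], [0.288, 0.958, -0.002], [-0.0, -0.002, -1.0]], 'force': [0.429, -1.035, 0.596], 'ft_torque': [-0.041, -0.003, -0.017], 'gripper_force': 0.0, 'width': 1.0}
top [[-0.027, -0.987, 0.157, 0.447], [-1.0, 0.025, -0.016, 0.002], [0.012, -0.157, -0.988, 0.991], [0.0, 0.0, 0.0, 1.0]]
isolator 0.58 [91.0, 264.0, 183.0, 350.0] [499. 317.] [155. 116.] 19.9
handle_bar 0.98 [93.0, 261.0, 137.0, 301.0] [539. 323.] [82. 55.] 58.0
plate 0.61 [260.0, 197.0, 362.0, 277.0] [628. -51.] [123.  67.] 12.6
lower_board 0.72 [288.0, 203.0, 333.0, 270.0] [612.   6.] [121.  61.] 18.6
separator 0.83 [433.0, 271.0, 483.0, 338.0] [ 484. -264.] [ 65. 126.] 77.8
jar 0.52 [94.0, 262.0, 136.0, 302.0] [527. 343.] [74. 68.] 10.1
coasters 0.65 [169.0, 160.0, 220.0, 212.0] [716. 226.] [98. 89.] 43.8
side [[0.932, -0.197, 0.303, 0.22], [-0.362, -0.494, 0.791, -0.883], [-0.006, -0.847, -0.532, 0.714], [0.0, 0.0, 0.0, 1.0]]
isolator 0.84 [231.0, 172.0, 289.0, 240.0] [502. 345.] [382. 160.] 77.7
handle_bar 0.4 [231.0, 171.0, 289.0, 238.0] [476. 230.] [350. 145.] 77.7
plate 0.76 [308.0, 245.0, 390.0, 301.0] [610.  -8.] [131. 198.] 13.0
lower_board 0.91 [318.0, 249.0, 370.0, 280.0] [609.  -4.] [131.  73.] 18.8
next_board 0.94 [248.0, 277.0, 307.0, 319.0] [438. -36.] [126.  77.] 15.0
separator 0.59 [305.0, 345.0, 371.0, 378.0] [ 482. -264.] [ 67. 122.] 77.5
jar 0.63 [263.0, 169.0, 285.0, 202.0] [544. 349.] [188.  51.] 70.7
jar 0.62 [443.0, 292.0, 482.0, 350.0] [ 709. -315.] [169.  63.] 49.7
coasters 0.96 [334.0, 204.0, 364.0, 231.0] [711. 206.] [147.  88.] 68.0
coasters 0.54 [304.0, 345.0, 372.0, 375.0] [ 480. -273.] [ 64. 120.] 78.2
```

View pics/top0.png

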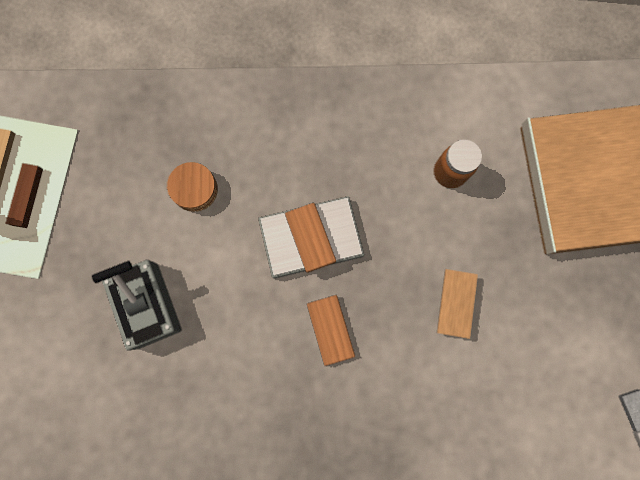

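View pics/side0.png

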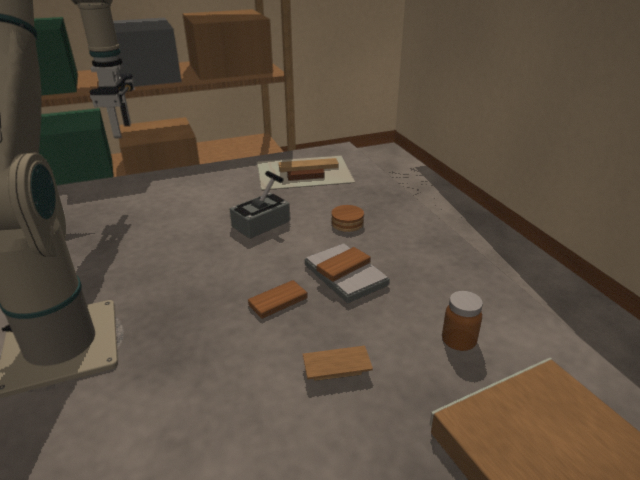

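The top view shows the isolator at about (140,305) with its bar at (112,271). The plate with the lower board is at (311,237), the next board at (331,330), the separator at (458,303), the jar at (460,160) and the coasters at (191,186). In the side view the handle leans away from the robot.

```bash
cat >> h.py <<'E'
def move(p,yawy=None,R0=None):
    """shift/turn in move units to reach TCP p pointing down with tool y at world angle yawy (deg, mod 180)"""
    s=observe();R=np.array(s['orientation']).reshape(3,3)
    d=R.T@(np.array(p)-s['eef_pos'])/.8
    t=np.zeros(3)
    if yawy is not None:
        from scipy.spatial.transform import Rotation as Ro
        c=[]
        for a in (yawy,yawy+180):
            a=np.radians(a);y=np.array([np.cos(a),np.sin(a),0]);z=np.array([0,0,-1.]);G=np.c_[np.cross(y,z),y,z]
            c.append(Ro.from_matrix(R.T@G).as_rotvec())
        t=min(c,key=np.linalg.norm)/(np.pi/2)
    print('turn',t.round(4),'shift',d.round(4),'q',np.round(s['joint_positions'],2),'t',s['time_s'])
E
python3 - <<'E'
from h import *
im=snap('top')
print(toplane(im,[[112,271],[131,265],[95,277]],.127).round(3))
print(toplane(im,[[150,261],[180,330],[130,348]],.06).round(3))
print(np.array(get_image('wrist')['T_tool_cam']).round(3), get_image('wrist')['camera_matrix'])
move([.46,.37,.30],109)
E
```

```text
[[0.548 0.336 0.127]
 [0.558 0.306 0.127]
 [0.539 0.364 0.127]]
[[0.573 0.296 0.06 ]
 [0.448 0.24  0.06 ]
 [0.42  0.326 0.06 ]]
[[-0.    -0.966 -0.259  0.075]
 [ 1.    -0.    -0.001 -0.001]
 [ 0.001 -0.259  0.966 -0.179]
 [ 0.     0.     0.     1.   ]] [[371.74381764   0.         322.77524832]
 [  0.         371.74381764 237.79735818]
 [  0.           0.           1.        ]]
turn [ 0.     -0.     -0.3969] shift [-0.4177 -0.2041 -0.1182] q [-1.34  0.63  0.04  1.52 -0.03  1.   -0.02] t 1.15
```

Emit:
{"method": "apply_moves", "body": {"deltas": [[[0,0,-0.05,0,0,-0.15,1],[0,0,-0.1,-0.05,-0.03,-0.15,1],[0,0,-0.2,-0.15,-0.08,-0.15,1],[0,0,-0.3,-0.25,-0.13,-0.15,1],[0,0,-0.4,-0.35,-0.18,-0.15,1],[0,0,-0.4,-0.45,-0.22,-0.15,1],[0,0,-0.4,-0.51,-0.25,-0.15,1],[0,0,-0.4,-0.51,-0.25,-0.15,1]]]}}

```text
time_s: 1.95
eef_pos: [0.4257, 0.3982, 0.3225]
orientation: [[-0.944, -0.33, 0.0], [-0.33, 0.944, 0.001], [-0.001, 0.0, -1.0]]
force: [0.1, 0.6, 0.2]
width: 0.358
gripper_force: 0.0
```

Emit:
{"method": "apply_moves", "body": {"deltas": [[[0,0,0,0,0,0,1]]]}}

```text
time_s: 2.05
eef_pos: [0.4317, 0.3924, 0.3224]
orientation: [[-0.948, -0.318, 0.005], [-0.318, 0.948, -0.004], [-0.003, -0.005, -1.0]]
force: [-0.4, 0.4, -0.3]
width: 0.272
gripper_force: 0.0
```

Run:
```python
from h import *
s=observe();print(s['eef_pos'],s['time_s'],np.round(s['joint_positions'],2))
im=snap('wrist');cv2.imwrite('pics/w1.png',im['pixels'])
for l,z in [('isolator',.06),('handle_bar',.127)]:
    for c in cut_out(im,l)[:2]: print(l,c['score'],c['extent'])
```

```text
[0.43165065 0.39240057 0.32239932] 2.05 [-0.75  0.42 -0.06  1.54  0.03  1.18  1.08]
isolator 0.86 [206.4, 170.9, 292.4, 302.6]
handle_bar 0.66 [210.8, 241.1, 274.2, 302.5]
```

View pics/w1.png

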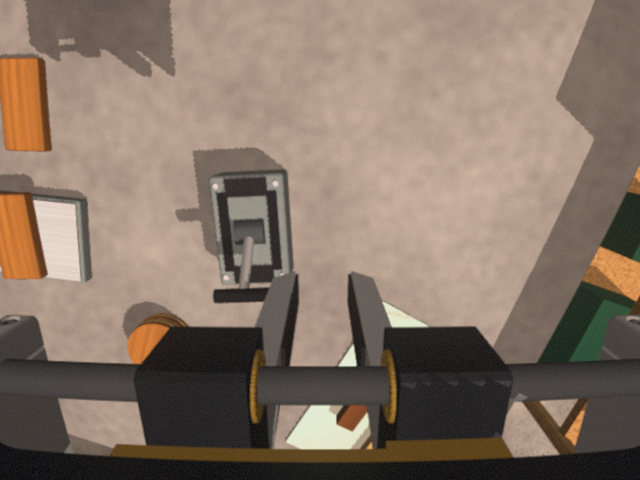

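The wrist view shows the isolator box's top with corners at (211,177), (287,171) and (221,285). The stem's foot is at (248,232) and the bar is at (240,295), partly hidden by a finger.

Run:
```python
from h import *
im=snap('wrist')
print(toplane(im,[[211,177],[287,171],[221,285],[292,277]],.06).round(4))
print(toplane(im,[[248,232]],.062).round(3),toplane(im,[[214,296]],.127).round(3))
```

```text
[[0.4372 0.2638 0.06  ]
 [0.4011 0.3473 0.06  ]
 [0.5661 0.3113 0.06  ]
 [0.5254 0.394  0.06  ]]
[[0.487 0.325 0.062]] [[0.549 0.317 0.127]]
```

Emit:
{"method": "apply_moves", "body": {"deltas": [[[0,0,0,-0.05,-0.05,0,1],[0,0,0,-0.11,-0.1,0,1],[0,0,0,-0.11,-0.1,0,1],[0,0,0,-0.11,-0.1,0,1],[0,0,0,-0.11,-0.1,0,1],[0,0,0,-0.11,-0.1,0,1]]]}}

```text
time_s: 2.85
eef_pos: [0.5314, 0.3557, 0.3222]
orientation: [[-0.943, -0.334, -0.001], [-0.334, 0.943, 0.001], [0.001, 0.002, -1.0]]
force: [-1.0, 0.7, 0.1]
width: 0.003
gripper_force: 0.0
```

Run:
```python
from h import *
s=observe();print(s['eef_pos'],s['time_s'],np.abs(s['dq']).max())
im=snap('wrist');cv2.imwrite('pics/w2.png',im['pixels'])
print(observe()['eef_pos'])
np.savez('w2.npz',c2w=im['c2w'],K=im['camera_matrix'],k1=im['k1'])
for l,z in [('isolator',.06),('handle_bar',.127)]:
    for c in cut_out(im,l)[:2]: print(l,c['score'],c['extent'])
```

```text
[0.53144092 0.35574936 0.32218384] 2.85 0.006088779416666922
[0.53164841 0.35547997 0.32228713]
handle_bar 0.9 [266.4, 167.1, 333.8, 229.3]
handle_bar 0.27 [34.9, 0.0, 87.0, 82.4]
```

View pics/w2.png

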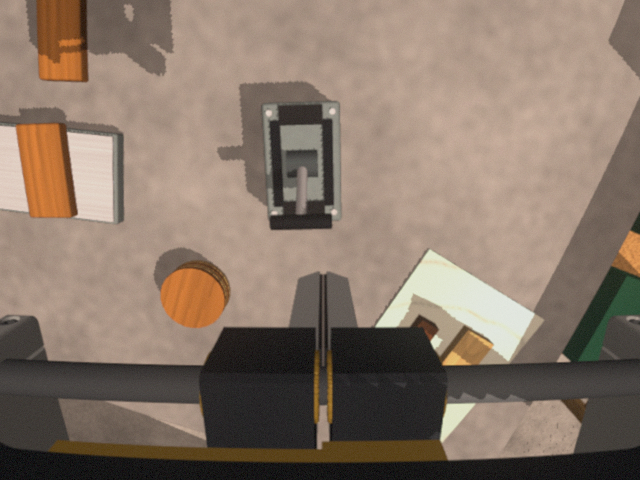

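The bar lies from (271,221) to (331,221). The box's top corners are at (263,105), (338,102), (340,218) and (266,219).

Run:
```python
from h import *
z=np.load('w2.npz');im=dict(c2w=z['c2w'],camera_matrix=z['K'],k1=float(z['k1']))
print(toplane(im,[[263,105],[338,102],[340,218],[266,219]],.06).round(4))
b=toplane(im,[[271,221],[331,221]],.127);print(b.round(4),b.mean(0))
print(toplane(im,[[302,163]],.062))
y=np.radians(19)
ux=np.array([np.cos(y),np.sin(y),0]);bar=b.mean(0)
for d,h in((.035,.2),(.035,.105),(-.075,.105)): p=bar+ux*d;p[2]=h;print(p);move(p,109)
```

```text
[[0.4471 0.2537 0.06  ]
 [0.4159 0.3328 0.06  ]
 [0.5411 0.381  0.06  ]
 [0.5722 0.2967 0.06  ]]
[[0.5555 0.3072 0.127 ]
 [0.5349 0.3656 0.127 ]] [0.54523193 0.33639546 0.127     ]
[[0.49399074 0.31651322 0.062     ]]
[0.57832508 0.34779034 0.2       ]
turn [ 0.0005 -0.      0.0049] shift [-0.0513 -0.0274  0.153 ] q [-0.6   0.52 -0.05  1.38  0.02  1.24  1.26] t 3.0
[0.57832508 0.34779034 0.105     ]
turn [ 0.0005 -0.      0.0049] shift [-0.0513 -0.0275  0.2718] q [-0.6   0.52 -0.05  1.38  0.02  1.24  1.26] t 3.0
[0.47431803 0.31197785 0.105     ]
turn [ 0.0005 -0.      0.0049] shift [ 0.0862 -0.0265  0.2718] q [-0.6   0.52 -0.05  1.38  0.02  1.24  1.26] t 3.0
```

Emit:
{"method": "apply_moves", "body": {"deltas": [[[0,0,0,-0.058,-0.028,0.05,1],[0,0,0,-0.058,-0.028,0.11,1],[0,0,0,-0.058,-0.028,0.17,1],[0,0,0,-0.058,-0.028,0.22,1],[0,0,0,-0.058,-0.028,0.265,1],[0,0,0,-0.058,-0.028,0.265,1],[0,0,0,-0.045,-0.028,0.265,1],[0,0,0,-0.03,-0.028,0.265,1]]]}}

```text
time_s: 3.8
eef_pos: [0.5648, 0.3413, 0.1122]
orientation: [[-0.944, -0.331, 0.003], [-0.331, 0.944, 0.002], [-0.003, 0.001, -1.0]]
force: [0.1, 0.3, 1.1]
width: 0.006
gripper_force: 0.0
```

Emit:
{"method": "apply_moves", "body": {"deltas": [[[0,0,0,0.02,0,0,1],[0,0,0,0.04,0,0,1],[0,0,0,0.06,0,0,1],[0,0,0,0.08,0,0,1],[0,0,0,0.1,0,0,1],[0,0,0,0.11,0,0,1],[0,0,0,0.11,0,0,1],[0,0,0,0.11,0,0,1]]]}}

```text
time_s: 4.6
eef_pos: [0.482, 0.3119, 0.1112]
orientation: [[-0.944, -0.33, 0.002], [-0.33, 0.944, 0.001], [-0.003, 0.001, -1.0]]
force: [1.4, 0.3, -0.2]
width: 0.004
gripper_force: 0.0
```

Emit:
{"method": "apply_moves", "body": {"deltas": [[[0,0,0,0,0,-0.05,1],[0,0,0,0,0,-0.1,0.5],[0,0,0,0,0,-0.16,0.2],[0,0,0,0,0,-0.22,0],[0,0,0,0,0,-0.25,0]]]}}

```text
time_s: 5.1
eef_pos: [0.4832, 0.3123, 0.3151]
orientation: [[-0.944, -0.33, 0.006], [-0.33, 0.944, 0.004], [-0.007, 0.002, -1.0]]
force: [-0.0, -0.1, 0.2]
width: 0.312
gripper_force: 0.0
```

Run:
```python
from h import *
im=snap('top');cv2.imwrite('pics/t1.png',im['pixels'])
im2=snap('wrist');cv2.imwrite('pics/w3.png',im2['pixels'])
for q in(im,im2):
  for c in cut_out(q,'handle_bar')[:2]: print(c['score'],c['extent'])
print(topix(im2,[[.442,.297,.127],[.545,.336,.127]]),topix(im,[[.442,.297,.127],[.545,.336,.127]]))
```

```text
0.84 [113.6, 305.4, 156.9, 345.2]
0.53 [164.2, 159.9, 218.4, 210.8]
0.98 [285.5, 163.2, 356.4, 211.1]
0.38 [7.4, 167.0, 146.3, 263.0]
[[321.51084691 168.09842776]
 [324.34883441 273.2051883 ]] [[134.01992195 335.22783718]
 [112.18731173 273.02372991]]
```

The handle has flipped: its bar now shows at (135,325) in the top view, where the off position should be. Next I look at the boards.

Emit:
{"method": "apply_moves", "body": {"deltas": [[[0,0,0,0.01,-0.06,-0.02,0],[0,0,0,0.02,-0.12,-0.02,0],[0,0,0,0.03,-0.18,-0.02,0],[0,0,0,0.046,-0.24,-0.02,0],[0,0,0,0.046,-0.3,-0.02,0],[0,0,0,0.046,-0.36,-0.02,0],[0,0,0,0.046,-0.42,-0.02,0],[0,0,0,0.046,-0.42,-0.02,0]]]}}

```text
time_s: 6.1
eef_pos: [0.5574, -0.0272, 0.3239]
orientation: [[-0.948, -0.319, -0.003], [-0.319, 0.948, -0.005], [0.004, -0.004, -1.0]]
force: [-0.5, -0.9, -0.3]
width: 1.0
gripper_force: 0.0
```

Emit:
{"method": "apply_moves", "body": {"deltas": [[[0,0,0,0,0,0,0],[0,0,0,0,0,0,0],[0,0,0,0,0,0,0]]]}}

```text
time_s: 6.4
eef_pos: [0.5566, -0.0164, 0.3255]
orientation: [[-0.943, -0.333, -0.001], [-0.333, 0.943, 0.001], [0.001, 0.001, -1.0]]
force: [0.7, 0.3, 0.6]
width: 1.004
gripper_force: 0.0
```

```bash
cat >> h.py <<'E'
from scipy.optimize import least_squares
def fit(im,l,zt,h,L=.12,W=.06,guess=None,near=None):
    """fit pose (x,y,yaw) of a box with top at zt, thickness h, to its mask's silhouette hull"""
    for c in cut_out(im,l)[:3]:
        m=c['pixels'].astype(np.uint8);r=max(cv2.findContours(m,0,1)[0],key=cv2.contourArea)
        w=toplane(im,r.reshape(-1,2).astype(float),zt)[:,:2];(cx,cy),(a,b),t=cv2.minAreaRect((w*1000).astype(np.float32))
        if near is not None and np.hypot(cx/1000-near[0],cy/1000-near[1])>.06: continue
        if a<b: t+=90
        t=(t+90)%180-90
        pts=cv2.convexHull(r).reshape(-1,2)
        r=r.reshape(-1,2).astype(float)
        def f(p):
            cs,sn=np.cos(p[2]),np.sin(p[2]);P=[[p[0]+cs*x-sn*y,p[1]+sn*x+cs*y,z] for x in(-L/2,L/2) for y in(-W/2,W/2) for z in(zt,zt-h)]
            H=cv2.convexHull(topix(im,P).astype(np.float32))
            return [cv2.pointPolygonTest(H,(float(u),float(v)),True)-.5 for u,v in r]
        s=least_squares(f,[cx/1000,cy/1000,np.radians(t)],loss='soft_l1',x_scale=[.01,.01,.05],diff_step=1e-4)
        print(l,round(c['score'],2),'rect',np.round([cx,cy,a,b,t],1),'fit',(s.x[:2]*1000).round(1),np.degrees(s.x[2]).round(1),'rms px',np.sqrt((np.array(f(s.x))**2).mean()).round(2))
E
python3 - <<'E'
from h import *
im=snap('wrist');cv2.imwrite('pics/w4.png',im['pixels']);T=snap('top')
for q in(im,T):
  fit(q,'lower_board',.046,.018);fit(q,'next_board',.018,.018,near=(.438,-.036))
  fit(q,'lower_board',.018,.018,near=(.438,-.036))
fit(T,'separator',.027,.005);fit(im,'plate',.028,.028,.12,.18);fit(T,'plate',.028,.028,.12,.18);
print(observe()['eef_pos'],observe()['time_s'])
E
```

```text
lower_board 0.74 rect [609.7   4.8 120.4  60.6  19.4] fit [611.2   5.3] 18.8 rms px 0.47
next_board 0.6 rect [440.1 -27.8 120.   61.   15.4] fit [440.1 -27.9] 15.3 rms px 0.49
separator 0.78 rect [ 484.3 -263.3   62.6  122.2  -11.1] fit [ 484.2 -265.2] -10.1 rms px 2.71
separator 0.27 rect [719.5 229.2  99.1  89.   43.8] fit [711.1 221.6] 43.5 rms px 5.6
plate 0.95 rect [625.3 -51.7 120.9  65.8  12.9] fit [615.    4.8] 12.8 rms px 14.92
plate 0.59 rect [495.8 326.1 151.1 121.3  20.8] fit [486.8 361.9] 19.5 rms px 10.46
[ 0.5570414  -0.01823304  0.326135  ] 6.95
```

View pics/w4.png

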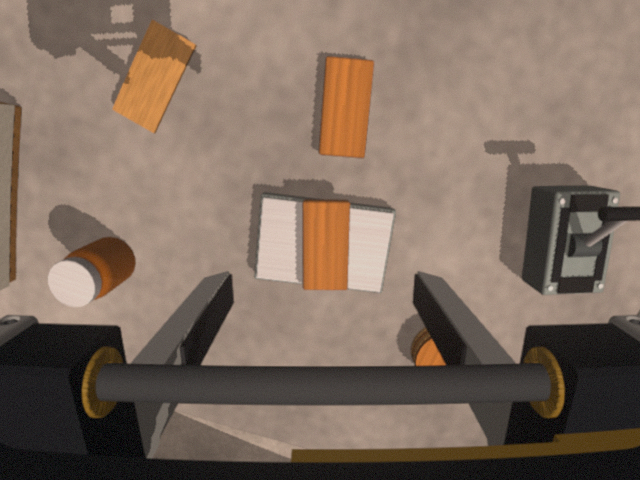

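The wrist view shows the lower board on the plate at (326,245), the next board at (347,106), the separator at (155,76), the jar at (90,272), and the handle off, its bar at (620,213). I go on to the separator.

Emit:
{"method": "apply_moves", "body": {"deltas": [[[0,0,0.09,0.03,-0.06,0.0,0],[0,0,0.18,0.06,-0.12,0.02,0],[0,0,0.27,0.09,-0.18,0.04,0],[0,0,0.34,0.12,-0.24,0.06,0],[0,0,0.34,0.12,-0.3,0.06,0],[0,0,0.34,0.12,-0.3,0.06,0],[0,0,0.34,0.12,-0.3,0.06,0],[0,0,0.34,0.12,-0.3,0.06,0]]]}}

```text
time_s: 7.75
eef_pos: [0.5459, -0.2751, 0.2779]
orientation: [[-0.981, 0.195, -0.0], [0.195, 0.981, 0.002], [0.001, 0.002, -1.0]]
force: [0.4, 0.6, 0.3]
width: 0.999
gripper_force: 0.0
```

Emit:
{"method": "apply_moves", "body": {"deltas": [[[0,0,0,0,0,0,0],[0,0,0,0,0,0,0],[0,0,0,0,0,0,0]]]}}

```text
time_s: 8.05
eef_pos: [0.5461, -0.2751, 0.2785]
orientation: [[-0.981, 0.194, 0.001], [0.194, 0.981, 0.0], [-0.001, 0.0, -1.0]]
force: [0.2, -0.1, 0.9]
width: 0.997
gripper_force: 0.0
```

Run:
```python
from h import *
im=snap('wrist');cv2.imwrite('pics/w5.png',im['pixels'])
fit(im,'separator',.027,.005,near=(.484,-.264));fit(im,'lower_board',.046,.018,near=(.61,.005))
move([.484,-.265,.1],79.5);move([.484,-.265,.0195],79.5)
```

```text
separator 0.77 rect [ 482.6 -265.2   60.9  119.   -10.4] fit [ 482.6 -264.8] -11.3 rms px 0.46
lower_board 0.71 rect [609.7   1.5 125.4  66.7  19.6] fit [611.8   6.2] 19.2 rms px 1.02
turn [ 0.0001  0.0001 -0.0086] shift [ 0.0785 -0.0017  0.2228] q [ 0.28  0.51  0.23  1.54 -0.13  1.11  1.91] t 8.2
turn [ 0.0001  0.0001 -0.0086] shift [ 0.0785 -0.0017  0.3234] q [ 0.28  0.51  0.23  1.54 -0.13  1.11  1.91] t 8.2
```

View pics/w5.png

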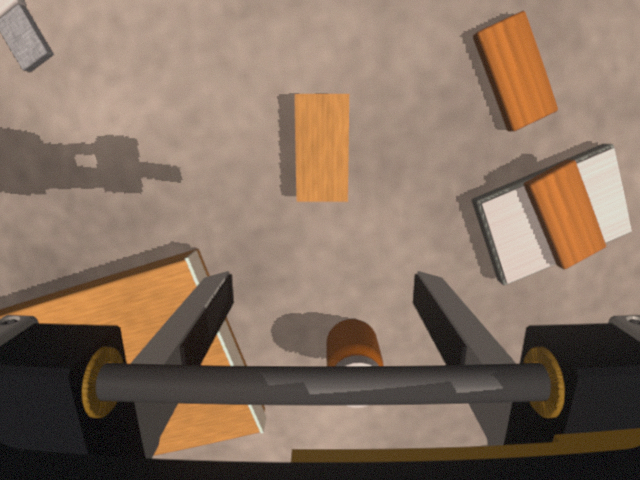

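The separator shows at (322,148), yaw −11.3°, which the tool already matches. I descend in steps.

Emit:
{"method": "apply_moves", "body": {"deltas": [[[0,0,0,0.04,-0.002,0.05,0],[0,0,0,0.08,-0.003,0.1,0],[0,0,0,0.08,-0.003,0.16,0],[0,0,0,0.08,-0.003,0.22,0],[0,0,0,0.08,-0.003,0.27,0],[0,0,0,0.08,-0.003,0.3,0],[0,0,0,0.08,-0.003,0.3,0],[0,0,0,0.08,-0.003,0.3,0]]]}}

```text
time_s: 9.0
eef_pos: [0.4827, -0.2665, 0.0384]
orientation: [[-0.981, 0.196, 0.0], [0.196, 0.981, -0.0], [-0.0, -0.0, -1.0]]
force: [-0.4, -0.3, 0.2]
width: 1.002
gripper_force: 0.0
```

Run:
```python
from h import *
move([.4826,-.265,.0195],78.7)
```

```text
turn [-0.0001  0.     -0.0002] shift [0.0005 0.0018 0.0237] q [ 0.36  0.74  0.14  1.93 -0.21  0.49  2.02] t 9.0
```

Emit:
{"method": "apply_moves", "body": {"deltas": [[[0,0,0,0.0005,0.002,0.012,0],[0,0,0,0.0005,0.002,0.024,0],[0,0,0,0.0005,0.002,0.024,0.2],[0,0,0,0.0005,0.002,0.024,0.3],[0,0,0,0.0005,0.002,0.024,0.4],[0,0,0,0.0005,0.002,0.024,0.5],[0,0,0,0.0005,0.002,0.024,0.6],[0,0,0,0.0005,0.002,0.024,0.6]]], "newtons": 12}}

```text
time_s: 9.8
eef_pos: [0.4826, -0.2647, 0.0192]
orientation: [[-0.981, 0.196, 0.0], [0.196, 0.981, -0.0], [-0.0, -0.0, -1.0]]
force: [-0.2, 0.2, 2.5]
width: 0.638
gripper_force: 12.0
```

Emit:
{"method": "apply_moves", "body": {"deltas": [[[0,0,0,0,0,-0.01,0.6],[0,0,0,0,0,-0.03,0.6],[0,0,0,0,0,-0.06,0.6],[0,0,0,0,0,-0.1,0.6],[0,0,0,0,0,-0.14,0.6],[0,0,0,0,0,-0.18,0.6],[0,0,0,0,0,-0.18,0.6],[0,0,0,0,0,-0.18,0.6]]]}}

```text
time_s: 10.6
eef_pos: [0.4825, -0.2646, 0.1636]
orientation: [[-0.981, 0.196, 0.001], [0.196, 0.981, -0.0], [-0.001, -0.0, -1.0]]
force: [-0.5, -0.9, -1.3]
width: 0.638
gripper_force: 12.0
```

Run:
```python
from h import *
move([.611,.0055,.16],108.9)
T=snap('top');fit(T,'lower_board',.046,.018);fit(T,'next_board',.018,.018)
im=snap('wrist');fit(im,'separator',observe()['eef_pos'][2]+.0078,.005)
```

```text
turn [-0.0004  0.0009 -0.3357] shift [-0.0912  0.3626  0.0046] q [ 0.31  0.55  0.21  1.85 -0.16  0.76  1.98] t 10.6
lower_board 0.97 rect [612.2   6.9 121.3  62.9  17.9] fit [613.2   6.8] 18.4 rms px 0.5
next_board 0.62 rect [441.7 -27.3 119.6  60.9  15.3] fit [441.6 -26.7] 15.2 rms px 0.66
separator 0.92 rect [ 471.9 -263.    60.8  101.7  -11.5] fit [ 481.4 -264.8] -11.2 rms px 10.11
```

Emit:
{"method": "apply_moves", "body": {"deltas": [[[0,0,-0.05,-0.015,0.05,0,0.6],[0,0,-0.12,-0.03,0.1,0,0.6],[0,0,-0.2,-0.046,0.16,0,0.6],[0,0,-0.28,-0.06,0.22,0,0.6],[0,0,-0.335,-0.075,0.28,0,0.6],[0,0,-0.335,-0.092,0.33,0,0.6],[0,0,-0.335,-0.092,0.363,0,0.6],[0,0,-0.335,-0.092,0.363,0,0.6]]]}}

```text
time_s: 11.65
eef_pos: [0.6118, 0.0119, 0.1615]
orientation: [[-0.944, -0.33, -0.002], [-0.33, 0.944, 0.003], [0.0, 0.004, -1.0]]
force: [-0.5, 0.8, -0.2]
width: 0.637
gripper_force: 12.0
```

Emit:
{"method": "apply_moves", "body": {"deltas": [[[0,0,0,0,0,0.03,0.6],[0,0,0,0,0,0.06,0.6],[0,0,0,0,0,0.09,0.6],[0,0,0,0,0,0.1,0.6],[0,0,0,0,0,0.1,0.6]]]}}

```text
time_s: 12.15
eef_pos: [0.6101, 0.0044, 0.0814]
orientation: [[-0.947, -0.322, -0.004], [-0.322, 0.947, -0.001], [0.004, 0.0, -1.0]]
force: [0.6, -0.1, -0.4]
width: 0.636
gripper_force: 12.0
```

Run:
```python
from h import *
move([.612,.006,.047],108.9)
```

```text
turn [ 0.0003 -0.0023 -0.0016] shift [-0.0031  0.0011  0.043 ] q [-0.09  0.73  0.06  1.74 -0.07  0.68  1.91] t 12.15
```

Emit:
{"method": "apply_moves", "body": {"deltas": [[[0,0,0,-0.003,0.001,0.02,0.6],[0,0,0,-0.003,0.001,0.035,0.6],[0,0,0,-0.003,0.001,0.0447,0.6],[0,0,0,-0.003,0.001,0.0447,0.6],[0,0,0,-0.003,0.001,0.0447,0.6],[0,0,0,-0.003,0.001,0.0447,0.6]]]}}

```text
time_s: 12.75
eef_pos: [0.6137, 0.0072, 0.0474]
orientation: [[-0.946, -0.323, 0.0], [-0.323, 0.946, -0.0], [-0.0, -0.0, -1.0]]
force: [0.4, 1.1, -1.3]
width: 0.634
gripper_force: 12.0
```

Run:
```python
from h import *
move([.612,.006,.0456],108.9);print(observe()['force'])
```

```text
turn [-0.0001  0.0002 -0.0008] shift [ 0.0025 -0.0007  0.0022] q [-0.09  0.78  0.06  1.75 -0.07  0.62  1.91] t 12.75
[ 0.41609442  1.10091724 -1.29103547]
```

Emit:
{"method": "apply_moves", "body": {"deltas": [[[0,0,0,0.002,-0.001,0.0025,0.6],[0,0,0,0.002,-0.001,0.0025,0.6],[0,0,0,0.002,-0.001,0.0025,0.6],[0,0,0,0.002,-0.001,0.0025,0.3],[0,0,0,0.002,-0.001,0.0025,0.1],[0,0,0,0.002,-0.001,0.0025,0],[0,0,0,0.002,-0.001,0.0025,0]]]}}

```text
time_s: 13.45
eef_pos: [0.6124, 0.006, 0.0453]
orientation: [[-0.946, -0.323, 0.0], [-0.323, 0.946, 0.0], [-0.0, -0.0, -1.0]]
force: [-0.1, 0.6, -0.5]
width: 0.917
gripper_force: 0.0
```

Emit:
{"method": "apply_moves", "body": {"deltas": [[[0,0,0,0,0,-0.03,0],[0,0,0,0,0,-0.09,0],[0,0,0,0.0,0,-0.15,0],[0,0,0,0,0,-0.21,0],[0,0,0,0,0,-0.27,0],[0,0,0,0,0,-0.32,0],[0,0,0,0,0,-0.32,0],[0,0,0,0,0,-0.32,0]]]}}

```text
time_s: 14.25
eef_pos: [0.6124, 0.006, 0.3019]
orientation: [[-0.946, -0.323, 0.002], [-0.323, 0.946, 0.0], [-0.002, -0.0, -1.0]]
force: [-0.1, -0.4, -0.3]
width: 0.999
gripper_force: 0.0
```

Run:
```python
from h import *
im=snap('wrist');cv2.imwrite('pics/w6.png',im['pixels'][120:360,200:460].repeat(2,0).repeat(2,1));T=snap('top')
for q in(im,T):
  fit(q,'separator',.051,.005,near=(.612,.006));fit(q,'lower_board',.046,.018,near=(.612,.006));fit(q,'next_board',.018,.018,near=(.44,-.028))
move([.44,-.028,.2],105.3)
```

```text
separator 0.85 rect [612.6   4.9 118.7  60.4  18.8] fit [612.7   5. ] 18.8 rms px 0.27
next_board 0.86 rect [442.2 -27.4 120.7  62.4  15.1] fit [441.9 -27.3] 15.0 rms px 1.01
turn [ 0.0002 -0.001   0.0392] shift [0.2169 0.0292 0.1256] q [-0.11  0.49  0.09  1.5  -0.05  1.16  1.89] t 14.65
```

View pics/w6.png

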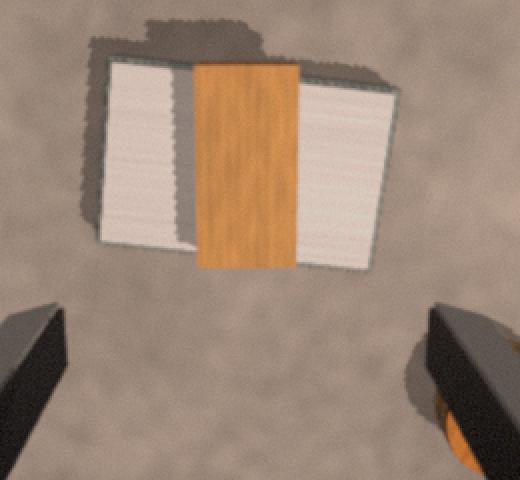

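The separator lies squarely over the lower board at (246,166) in the crop, and the fit agrees within about 1 mm. Next I fetch the other board.

Emit:
{"method": "apply_moves", "body": {"deltas": [[[0,0,0.02,0.05,0.01,0,0],[0,0,0.039,0.1,0.02,0.04,0],[0,0,0.039,0.16,0.029,0.1,0],[0,0,0.039,0.2164,0.029,0.15,0],[0,0,0.039,0.2164,0.029,0.2,0],[0,0,0.039,0.2164,0.029,0.25,0],[0,0,0.039,0.2164,0.029,0.25,0],[0,0,0.039,0.2164,0.029,0.25,0]]]}}

```text
time_s: 15.45
eef_pos: [0.4409, -0.028, 0.1009]
orientation: [[-0.964, -0.264, -0.002], [-0.264, 0.964, 0.0], [0.002, 0.001, -1.0]]
force: [-0.8, -0.5, 1.0]
width: 1.002
gripper_force: 0.0
```

Emit:
{"method": "apply_moves", "body": {"deltas": [[[0,0,0,0,0,0.03,0],[0,0,0,0,0,0.07,0],[0,0,0,0,0,0.08,0],[0,0,0,0,0,0.08,0],[0,0,0,0,0,0.08,0]]]}}

```text
time_s: 15.95
eef_pos: [0.4425, -0.028, 0.0387]
orientation: [[-0.964, -0.264, 0.003], [-0.264, 0.964, -0.0], [-0.003, -0.001, -1.0]]
force: [0.2, -0.4, 0.2]
width: 1.0
gripper_force: 0.0
```

Run:
```python
from h import *
move([.4405,-.028,.008],105.2)
```

```text
turn [-0.0005  0.0017  0.0014] shift [0.0025 0.0007 0.0384] q [-0.03  0.65  0.04  2.22 -0.1   0.27  1.94] t 15.95
```

Emit:
{"method": "apply_moves", "body": {"deltas": [[[0,0,0,-0.023,0.0005,0,0],[0,0,0,-0.023,0.0005,0.01,0],[0,0,0,-0.023,0.0005,0.02,0],[0,0,0,-0.023,0.0005,0.03,0],[0,0,0,-0.023,0.0005,0.036,0],[0,0,0,-0.023,0.0005,0.036,0]]]}}

```text
time_s: 16.55
eef_pos: [0.4574, -0.0229, 0.0074]
orientation: [[-0.965, -0.264, -0.002], [-0.264, 0.965, -0.0], [0.002, 0.001, -1.0]]
force: [-0.2, -1.0, -0.3]
width: 0.996
gripper_force: 0.0
```

Run:
```python
from h import *
move([.4598,-.0228,.008],105.2)
```

```text
turn [ 0.0004 -0.0015  0.0011] shift [-0.003  -0.0007 -0.0007] q [-0.04  0.73  0.04  2.19 -0.12  0.23  1.94] t 16.55
```

Emit:
{"method": "apply_moves", "body": {"deltas": [[[0,0,0,-0.008,0,-0.004,0],[0,0,0,-0.015,0,-0.004,0],[0,0,0,-0.018,0,-0.003,0],[0,0,0,-0.018,0,-0.003,0],[0,0,0,-0.018,0,-0.003,0]]]}}

```text
time_s: 17.05
eef_pos: [0.4724, -0.0189, 0.0108]
orientation: [[-0.964, -0.264, -0.0], [-0.264, 0.964, -0.0], [0.0, 0.0, -1.0]]
force: [0.3, 0.5, -0.6]
width: 1.001
gripper_force: 0.0
```

Run:
```python
from h import *
s=observe();print(s['eef_pos'],np.round(s['joint_positions'],4),np.array(s['orientation']).round(3).tolist())
```

```text
[ 0.47237581 -0.01888144  0.01075169] [-0.0512  0.7258  0.0469  2.1493 -0.1173  0.269   1.9354] [[-0.964, -0.264, -0.0], [-0.264, 0.964, -0.0], [0.0, 0.0, -1.0]]
```

Emit:
{"method": "apply_moves", "body": {"deltas": [[[0,0,0,0,0,0.002,0.2],[0,0,0,0,0,0.002,0.3],[0,0,0,0,0,0.002,0.4],[0,0,0,0,0,0.002,0.6],[0,0,0,0,0,0.002,0.6],[0,0,0,0,0,0.002,0.6],[0,0,0,0,0,0.002,0.6]]], "newtons": 35}}

```text
time_s: 17.75
eef_pos: [0.4724, -0.019, 0.0091]
orientation: [[-0.964, -0.264, -0.0], [-0.264, 0.964, 0.0], [0.0, 0.0, -1.0]]
force: [-0.9, 0.5, -0.4]
width: 0.634
gripper_force: 35.0
```

Emit:
{"method": "apply_moves", "body": {"deltas": [[[0,0,0,0,0,-0.01,0.6],[0,0,0,0,0,-0.03,0.6],[0,0,0,0,0,-0.06,0.6],[0,0,0,0,0,-0.1,0.6],[0,0,0,0,0,-0.15,0.6],[0,0,0,0,0,-0.2,0.6],[0,0,0,0,0,-0.2,0.6],[0,0,0,0,0,-0.2,0.6]]]}}

```text
time_s: 18.55
eef_pos: [0.4727, -0.0188, 0.17]
orientation: [[-0.964, -0.264, 0.002], [-0.264, 0.964, 0.0], [-0.002, -0.0, -1.0]]
force: [0.2, 0.1, -1.1]
width: 0.633
gripper_force: 35.0
```

Run:
```python
from h import *
s=observe();z=s['eef_pos'][2];R=np.array(s['orientation']).reshape(3,3)
im=snap('wrist');cv2.imwrite('pics/w7.png',im['pixels']);T=snap('top')
print(s['eef_pos'])
for q in (im,T): fit(q,'next_board',z+.0088,.018,near=s['eef_pos'][:2])
for q in (im,T): fit(q,'separator',.051,.005,near=(.612,.006))
```

```text
[ 0.47272676 -0.01880846  0.17004649]
next_board 0.67 rect [440.  -28.2 118.6  59.3  14.8] fit [440.3 -28.1] 14.7 rms px 1.1
separator 0.76 rect [586.5  -3.3  25.3  60.4 -74.5] fit [553.9  17.4] -64.3 rms px 10.86
separator 0.86 rect [626.4   9.2  97.6  60.8  19.6] fit [614.6   5.3] 19.1 rms px 4.87
```

View pics/w7.png

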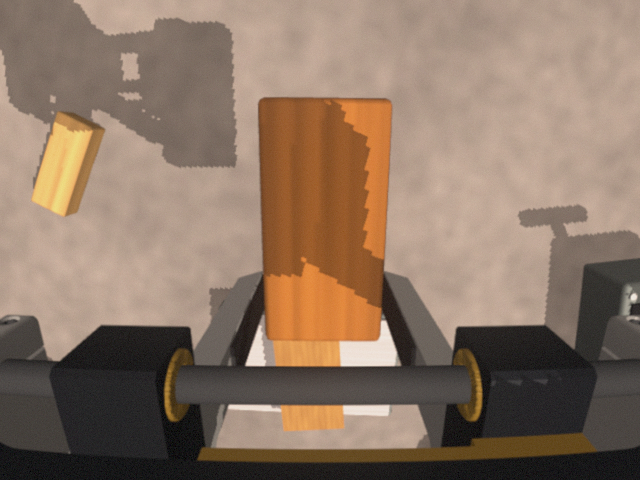

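The board is held level by its far end, with its centre about 34 mm behind the TCP along its length (top edge at row 98, bottom edge at row 340).

Run:
```python
from h import *
move([.6444,.0164,.17],108.9)
```

```text
turn [ 0.0004 -0.0016 -0.0398] shift [-0.22   -0.0144 -0.0031] q [-0.1   0.44  0.12  2.04 -0.08  0.67  1.9 ] t 18.85
```

Emit:
{"method": "apply_moves", "body": {"deltas": [[[0,0,-0.01,-0.02,0,0,0.6],[0,0,-0.02,-0.06,-0.004,0,0.6],[0,0,-0.03,-0.11,-0.008,0,0.6],[0,0,-0.04,-0.16,-0.012,0,0.6],[0,0,-0.04,-0.2,-0.0144,0,0.6],[0,0,-0.04,-0.22,-0.0144,0,0.6],[0,0,-0.04,-0.22,-0.0144,0,0.6],[0,0,-0.04,-0.22,-0.0144,0,0.6]]]}}

```text
time_s: 19.65
eef_pos: [0.6439, 0.0162, 0.1678]
orientation: [[-0.946, -0.324, -0.003], [-0.324, 0.946, -0.0], [0.003, 0.001, -1.0]]
force: [-0.4, 0.8, -1.4]
width: 0.631
gripper_force: 35.0
```

Emit:
{"method": "apply_moves", "body": {"deltas": [[[0,0,0,0,0,0.03,0.6],[0,0,0,0,0,0.07,0.6],[0,0,0,0,0,0.1,0.6],[0,0,0,0,0,0.11,0.6],[0,0,0,0,0,0.11,0.6],[0,0,0,0,0,0.11,0.6]]]}}

```text
time_s: 20.25
eef_pos: [0.6457, 0.0162, 0.0823]
orientation: [[-0.946, -0.324, 0.001], [-0.324, 0.946, -0.0], [-0.001, -0.0, -1.0]]
force: [0.3, 0.4, -0.9]
width: 0.633
gripper_force: 35.0
```

Run:
```python
from h import *
move([.6444,.0164,.062],108.9)
```

```text
turn [-0.0003  0.0008  0.    ] shift [0.0015 0.0008 0.0253] q [-0.12  0.77  0.09  1.64 -0.09  0.74  1.91] t 20.25
```

Emit:
{"method": "apply_moves", "body": {"deltas": [[[0,0,0,0.0015,0.0008,0.01,0.6],[0,0,0,0.0015,0.0008,0.018,0.6],[0,0,0,0.0015,0.0008,0.024,0.6],[0,0,0,0.0015,0.0008,0.026,0.6],[0,0,0,0.0015,0.0008,0.026,0.6],[0,0,0,0.0015,0.0008,0.026,0.6]]]}}

```text
time_s: 20.85
eef_pos: [0.6439, 0.0167, 0.0603]
orientation: [[-0.946, -0.324, -0.0], [-0.324, 0.946, -0.0], [0.0, -0.0, -1.0]]
force: [-0.1, -0.6, -0.7]
width: 0.631
gripper_force: 35.0
```

Emit:
{"method": "apply_moves", "body": {"deltas": [[[0,0,0,0,0,0,0.33],[0,0,0,0,0,0,0.25],[0,0,0,0,0,0,0.1],[0,0,0,0,0,0,0],[0,0,0,0,0,0,0]]]}}

```text
time_s: 21.35
eef_pos: [0.644, 0.0167, 0.0604]
orientation: [[-0.946, -0.324, 0.0], [-0.324, 0.946, 0.0], [-0.0, -0.0, -1.0]]
force: [1.2, 0.0, -0.3]
width: 0.968
gripper_force: 0.0
```

Emit:
{"method": "apply_moves", "body": {"deltas": [[[0,0,0,0,0,-0.03,0],[0,0,0,0,0,-0.09,0],[0,0,0,0,0,-0.15,0],[0,0,0,0,0,-0.21,0],[0,0,0,0,0,-0.27,0],[0,0,0,0,0,-0.31,0],[0,0,0,0,0,-0.31,0],[0,0,0,0,0,-0.31,0]]]}}

```text
time_s: 22.15
eef_pos: [0.6439, 0.0167, 0.3087]
orientation: [[-0.946, -0.324, 0.001], [-0.324, 0.946, 0.0], [-0.001, -0.0, -1.0]]
force: [-0.1, 0.2, -1.5]
width: 0.998
gripper_force: 0.0
```

Run:
```python
from h import *
im=snap('wrist');T=snap('top');S=snap('side')
cv2.imwrite('pics/f.png',np.hstack([cv2.resize(im['pixels'][40:300,180:460],(400,371)),cv2.resize(S['pixels'][150:350,220:435],(400,371))]))
for q in(im,T,S):
  fit(q,'next_board',.069,.018,near=(.612,.006));fit(q,'lower_board',.046,.018,near=(.612,.006));fit(q,'separator',.051,.005,near=(.612,.006))
for q in(T,S):
  for l in('jar','coasters','handle_bar'): print(l,[ (round(c['score'],2),np.round(c['extent']).tolist()) for c in look_for(q,l)[:2]])
```

```text
next_board 0.63 rect [611.5   4.5 119.3  61.   18.9] fit [611.8   4.9] 18.6 rms px 0.89
lower_board 0.21 rect [614.    5.4 125.2  63.4  18.2] fit [613.1   5.5] 18.3 rms px 1.58
next_board 0.65 rect [608.1  -3.7 135.5  80.1  18.5] fit [613.2   7.7] 18.4 rms px 0.46
lower_board 0.58 rect [605.1 -31.4  62.6 131.7  -4.6] fit [605.3 -57.7] 3.9 rms px 4.51
separator 0.65 rect [661.2 -10.   12.8   3.   18.5] fit [718.1 -19.2] 20.3 rms px 0.31
jar [(0.67, [433.0, 140.0, 485.0, 188.0])]
coasters [(0.91, [167.0, 159.0, 210.0, 211.0])]
handle_bar [(0.93, [119.0, 305.0, 155.0, 342.0])]
jar [(0.8, [443.0, 288.0, 483.0, 353.0]), (0.27, [234.0, 184.0, 260.0, 202.0])]
coasters [(0.75, [316.0, 236.0, 371.0, 272.0]), (0.67, [331.0, 205.0, 362.0, 233.0])]
handle_bar [(0.61, [232.0, 181.0, 259.0, 204.0])]
```

View pics/f.png

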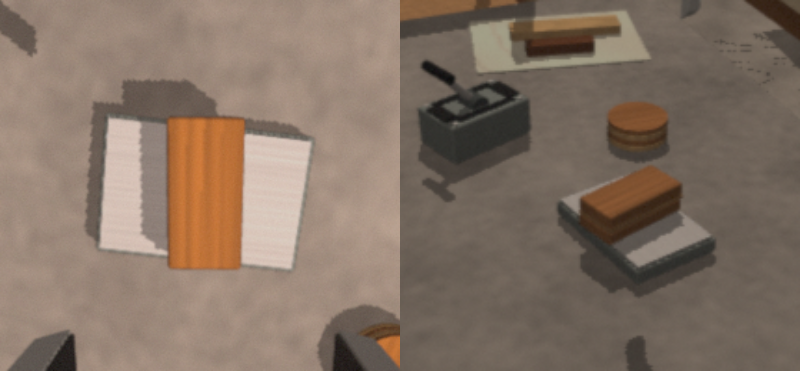

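The stack is square on the plate: at (205,192) in the left half and (632,203) in the right half. The handle leans to the robot's side at (437,72), and the coasters and jar have not moved.

```bash
python3 -c "
from rig import *
print(finish_job())"
```

```text
the job is handed in; nothing more can be done
None
```

The job is handed in: the isolator is off, the separator and second board are stacked squarely (within about 2 mm by the camera fits) on the lower board, and the jar and coasters were not disturbed.

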